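# Refit the selector knob of the counter's sound unit and hold it in

### The arm

A 7-joint arm with a two-finger parallel gripper is mounted at the origin on a cart in front of the work surface, level with it; the furniture and walls round the work are solid. World frame = base frame: x ahead of the robot, y to its left, z up, the work surface at z = 0. Lengths are in m, angles in rad, forces in N, time in s.
With the tool pointing down it reaches from about 0.4 to 0.85 m from the base axis. Payload 4.4 kg.
Tool frame: the origin (TCP) lies at the very end of the fingers, on their centre line; the grasp point (between the pads) lies 19 mm behind it; x points along the fingers, y is the direction in which the jaws open and shut, and the axes are right-handed (so a half turn about x gives the same grasp; the last joint's range is limited). The gripper opens to 94 mm and grips with 3 to 60 N. Pads are 16 mm wide; open, the fingers measure 119 mm over their backs; the gripper's body (75 mm by 177 mm) begins 78 mm behind the grasp point.
Start: joints at [-1.302, 0.628, 0.038, 1.517, -0.027, 0.996, -0.02], TCP at [0.214, 0.614, 0.205] pointing down, gripper open.
Joint ranges: [-3.06, 3.06], [-0.37, 2.12], [-1.25, 1.32], [0.18, 2.47], [-1.1, 4.24], [0.23, 1.98], [-2.94, 2.94]. Speed limits (rad/s): [2.57, 2.57, 3.14, 3.14, 3.14, 3.14, 3.14].

### API

Orientations are given as a rotation vector (axis times angle).
In Python, from plant import arm gives the robot as it stands. The module is installed in compiled form; this text tells all that it offers. Calls block until the motion is done:
- arm.move_pose(position, orientation): joint-space move of the TCP to a pose.
- arm.servo_line(position, rot=None, vel=0.15, stop_force=None): straight line of the TCP; rot=None keeps the orientation; vel is the mean speed in m/s. With stop_force (N) it stops when the force on the tool has changed by that much, and returns True; else False.
- arm.set_joints(angles): joint-space move.
- arm.release() and arm.clamp(grip_force=None): open the fingers fully, or close them until they stop; grip_force is the grip in N (None keeps the last).
- arm.hold(seconds).
- arm.inverse_kinematics(position, orientation): joint angles nearest the present ones, or None.
- arm.get_image(name): name is "scene" or "top" or "wrist"; returns the picture (400x640x3 uint8, red, green, blue); there is no depth.
- arm.calibration(name): a dict with "intrinsics" (3x3 intrinsics, pixels), "cam_to_world" (4x4, takes a point from camera to world coordinates). Camera axes: x right, y down, z forward; pixel columns grow to the right and rows downward; lengths in m; the calibration is good to about 2 mm. A picture is of the moment at which its call begins: read the wrist's pose just before it. calibration takes no time and is no camera call; for the wrist camera it gives the pose at the moment of the call.
A pose or a line that the arm cannot do raises arm.PlanningError and nothing moves.
- arm.close_job(): hands the job in, once; it reports no verdict.
Trained networks look in the newest picture that a camera, given by its name, has taken for a name from the list of things; names that differ only in an ending like _2 or _b are one class to them, and where a whole thing is asked for, a point or a joint stands for the part that bears it (a point fixed in the world has none). Each returns a list of dicts, best first, with "conf" (0 to 1); they miss things now and then, are a little off and sometimes report something else, mostly with a low value. They report only what shows in the picture. A call takes as long as a camera call. They do not tell look-alikes from the thing itself.
- arm.spot_in(camera, label): "centre" ([x, y, z] in m, in the coordinates of the camera as it stood for that picture, good to about 4 mm: the middle of the surface that is visible of it).
- arm.masks_of(camera, label): "pixels" (400x640 bool, what is visible of it).
- arm.landmark_of(camera, label): "centre" ([x, y, z] in m, in the coordinates of the camera as it stood for that picture, good to about 4 mm: a listed point, or the origin of a listed thing).
Readings, each from a call of its own:
- arm.current_t(): time.
- arm.current_qpos(): joint angles.
- arm.current_joint_vel(): joint speeds.
- arm.current_joint_efforts(): joint torques, N m.
- arm.current_ee_pos(): TCP position.
- arm.current_orientation(): TCP orientation.
- arm.current_contact_force(): force on the tool from outside, world axes, zero at the start.
- arm.current_wrist_torque(): the same for the moment, N m.
- arm.current_gripper_width(): finger opening in m.
Only numpy, scipy, OpenCV 4.12 (cv2) and the standard library are available. Lean on these libraries where they do the work, as an engineer would, in place of code of your own. Each camera call takes 0.05 s, during which the arm holds its last target.

### The job

Get the shop's sound unit ready for pairing: first slide its fader up to the long line on the scale. Then take the loose selector knob from the counter, turn it so that its flat matches the flat of the bare D-shaft, push it right down onto the shaft, and keep gripping it and pressing it in against the spring: finish while holding the knob pressed in, without letting go, with the fader still at the line. Do not disturb the other things on the counter.

Things in the scene. Friction and masses are not known exactly. Their poses are not given: they have to be found in the camera images.
- sound_unit: flat control box, grey with a black top panel, 160 (its x) x 250 (its y) x 45 mm, fixed to the counter; origin at the centre of its underside, x away from the robot at yaw 0, panel 45 mm above the origin. The fader slot runs along its x at y = +75 mm; the bare D-shaft stands at x = 0, y = -70 mm.
- fader (a joint): the fader's grey cap: m from the near end of its slot, grows along the unit's +x (away from the robot), 0 to 0.060; the long line is at 0.042. Slides with about 1.5 N of friction and stays where it is left.
- fader_top (a point): centre of the top of the fader cap, 23 mm above the panel; the cap measures 14 mm along the slot, 26 mm across it, and is 20 mm tall (its underside 3 mm above the panel). Axes as the unit's.
- fader_mark (a point): point on the panel in the middle of the slot at the long line: a white line that runs across the slot, longer than the other ticks; the cap's middle (fine white line on its top) belongs over it. Axes as the unit's.
- selector_turn (a joint): angle of the steel D-shaft about the vertical from the unit's x axis, rad, anticlockwise from above; it sits stiffly (0.6 N m) and need not be turned.
- shaft_tip (a point): centre of the top end of the upright steel D-shaft, on its axis; z up, x towards the shaft's flat. Shaft 16 mm in diameter with a flat 3 mm from the axis, standing 22 mm out of the panel when not pressed, end chamfered 2 mm. A thin steel tongue at its foot, reaching 28 mm out from the axis, points the way the flat faces.
- selector_push (a joint): how far the D-shaft is pressed down, m: 0 out to 0.005 fully in; spring, 5 N to start and 10 N fully in. Pressed in means more than 0.0035.
- knob: loose black pointer knob, upright on the counter, 34 mm tall, about 60 g; origin on its bore's axis at its underside, x towards its pointed nose, z up. A round skirt (34 mm across, 8 mm tall) below, above it a straight grip bar 26 mm wide (along y) from x = -24 mm to 18 mm, then the nose, its tip at 31 mm; a fine white line on top ends at the nose.
- knob_seat (a point): middle of the roof of the knob's D-shaped bore, 15 mm above the knob's origin. The bore opens below, 18 mm in diameter, 15 mm deep, its flat 4 mm from the axis on the nose side: fitted, the nose points as the shaft's flat does. Fully on, this point meets the shaft tip and the knob's underside is 7 mm over the panel, 2 mm when pressed in.
- knob_nose (a point): tip of the knob's nose, 31 mm along x and 21 mm up from the knob's origin.
- coin_roll_1: bystander: paper coin roll lying on its side, 22 mm thick, 64 mm long, origin under its centre
- glue_stick: bystander: glue stick lying, 27 mm thick, 100 mm long, origin under its centre
- tape_clear: bystander: roll of packing tape lying flat, 96 mm across, 48 mm tall, origin under its centre
There are look-alikes about, which are no part of the job. What is meant by the knob is not red, and is the smaller of those in its own colour.

How it is judged:
On the way, in this order (a step that is already met when the one before it is completed fails the run):
1. the fader stands at the long line (value of joint fader between 0.037 and 0.047 m and velocity of joint fader between -0.01 and 0.01 m/s), for 0.2 s.
2. the knob is fully on the shaft, flat on flat (distance between knob_seat and shaft_tip below 0.004 m and angle between the x axis of knob and the x axis of shaft_tip, either way round below 0.2 rad and x of knob_nose in the frame of shaft_tip above 0.02 m), for 0.2 s.
At the end, for the whole second after the job is handed in: The fader is within 5 mm of the long line; the knob is fully on the D-shaft (roof of its bore within 4 mm of the shaft tip, nose within 0.2 rad of the flat's direction); the shaft is pressed in by more than 3.5 mm; and the fingers are still on the knob with more than 3 N (all of step 2 and value of joint fader between 0.037 and 0.047 m and value of joint selector_push above 0.0035 m and contact force between the fingers and knob above 3 N); the arm keeps its last pose, push and grip.
It fails at once if a loose thing nearby (coin roll, glue stick, tape roll) is moved by more than 30 mm (distance of any of coin_roll_1, glue_stick, tape_clear from where it was at the start of the episode above 0.03 m).
It also fails if it takes over 56 s, if anything falls off the work surface, if the arm or the gripper's body presses on something with over 40 N, if the wrist force passes 120 N, or if a joint passes its speed limit or range.

## Working session

There is one attempt and no reset: what is moved stays moved. The work goes in short steps, each a Python script; the robot and the scene stay as the last script left them, time stands still between calls to the robot, and variables do not carry over. Pictures are saved under pics/ and viewed, and the job is handed in when it is done.

```bash
mkdir -p pics; cat > h.py <<'E'
import numpy as np, cv2
from plant import arm
from scipy.spatial.transform import Rotation as R
def save(name,img): cv2.imwrite('pics/'+name+'.png',cv2.cvtColor(img,cv2.COLOR_RGB2BGR))
def down(yaw):
    # tool x down; tool y (jaw axis) at yaw in the world
    x=np.array([0,0,-1.]); y=np.array([np.cos(yaw),np.sin(yaw),0]); z=np.cross(x,y)
    return R.from_matrix(np.c_[x,y,z]).as_rotvec()
def pix2plane(cal,uv,z):
    K=np.array(cal['intrinsics']);T=np.array(cal['cam_to_world'])
    d=T[:3,:3]@np.linalg.solve(K,[uv[0],uv[1],1.]); o=T[:3,3]
    return o+d*(z-o[2])/d[2]
def proj(cal,p):
    K=np.array(cal['intrinsics']);T=np.linalg.inv(np.array(cal['cam_to_world']))
    c=T[:3,:3]@np.array(p)+T[:3,3]; q=K@c; return q[:2]/q[2]
E
python3 - <<'E'
from h import *
for n in ['top','scene']:
    save(n+'0',arm.get_image(n)); c=arm.calibration(n); print(n,np.round(c['cam_to_world'],3).tolist(),np.round(c['intrinsics'],1).tolist())
    T=np.array(c['cam_to_world'])
    for l in ['sound_unit','knob','knob_nose','shaft_tip','fader_top','fader_mark','coin_roll_1','glue_stick','tape_clear']:
        print(l,[(round(d['conf'],2),np.round(T[:3,:3]@d['centre']+T[:3,3],3).tolist()) for d in arm.landmark_of(n,l)])
print(arm.current_t(),arm.current_orientation(),arm.current_gripper_width(),R.from_rotvec(arm.current_orientation()).as_matrix().round(2))
E
```

```text
top [[-0.008, -0.998, 0.062, 0.465], [-1.0, 0.006, -0.027, -0.047], [0.027, -0.062, -0.998, 1.02], [0.0, 0.0, 0.0, 1.0]] [[441.1, 0.0, 327.1], [0.0, 441.1, 199.1], [0.0, 0.0, 1.0]]
sound_unit [(0.94, [0.593, 0.09, 0.002])]
knob [(0.64, [0.466, -0.244, 0.0]), (0.57, [0.481, -0.139, -0.0]), (0.49, [0.678, -0.331, -0.0])]
knob_nose [(0.74, [0.507, -0.318, 0.017]), (0.67, [0.503, -0.167, 0.025]), (0.63, [0.498, -0.225, 0.019])]
shaft_tip [(0.48, [0.592, 0.019, 0.068])]
fader_top [(0.46, [0.575, 0.169, 0.072])]
fader_mark [(0.74, [0.599, 0.164, 0.049]), (0.39, [0.593, 0.018, 0.065])]
coin_roll_1 [(0.84, [0.362, -0.242, -0.005])]
glue_stick [(0.84, [0.683, -0.33, 0.001])]
tape_clear [(0.98, [0.675, -0.193, 0.004]), (0.49, [0.681, -0.328, 0.002]), (0.42, [0.498, -0.229, 0.019])]
scene [[-0.869, -0.313, 0.384, 0.188], [-0.494, 0.581, -0.646, 0.525], [-0.021, -0.751, -0.66, 0.68], [0.0, 0.0, 0.0, 1.0]] [[390.0, 0.0, 318.3], [0.0, 390.0, 193.5], [0.0, 0.0, 1.0]]
sound_unit [(0.58, [0.586, 0.09, 0.001])]
knob [(0.68, [0.478, -0.134, -0.0]), (0.51, [0.466, -0.242, 0.004]), (0.51, [0.536, -0.326, -0.001])]
knob_nose [(0.8, [0.494, -0.233, 0.02]), (0.69, [0.5, -0.163, 0.027]), (0.58, [0.508, -0.318, 0.02])]
shaft_tip [(0.49, [0.593, 0.022, 0.066])]
fader_top [(0.63, [0.578, 0.165, 0.067])]
fader_mark [(0.91, [0.6, 0.16, 0.046])]
coin_roll_1 [(0.48, [0.362, -0.246, 0.002]), (0.21, [0.575, 0.165, 0.069])]
glue_stick [(0.45, [0.673, -0.332, 0.001])]
tape_clear [(0.68, [0.676, -0.198, -0.002]), (0.53, [0.675, -0.33, 0.003])]
1.0 [ 0.26279038  1.55480782 -0.26272097] 0.093835087354157 [[-0.    0.33  0.94]
 [ 0.    0.94 -0.33]
 [-1.    0.   -0.  ]]
```

View pics/top0.png

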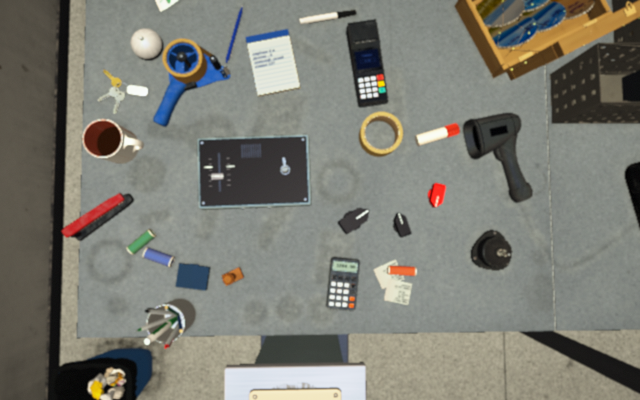

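View pics/scene0.png

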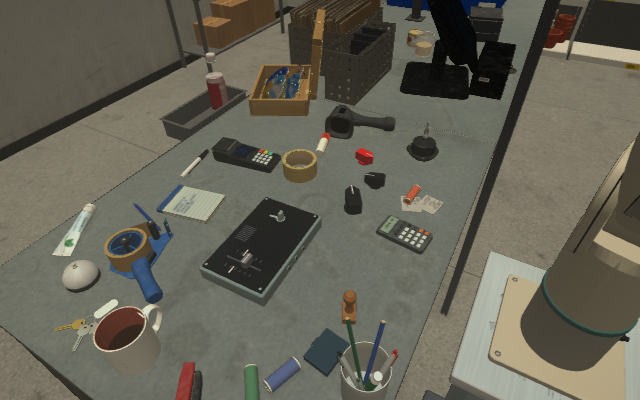

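Knob candidates in the top picture are the black one at (353,221), the black one at (402,224) and the red one at (437,195). The red one is out. Of the two blacks, (402,224) is smaller, so it fits. I'll check it in an enlarged crop.

```bash
python3 - <<'E'
from h import *
im=cv2.imread('pics/top0.png')
a=cv2.resize(im[165:265,320:460],None,fx=4,fy=4,interpolation=cv2.INTER_CUBIC)
b=cv2.resize(im[130:215,190:320],None,fx=4,fy=4,interpolation=cv2.INTER_CUBIC)
cv2.imwrite('pics/ca.png',a);cv2.imwrite('pics/cb.png',b)
E
```

```text
(no output)
```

View pics/ca.png

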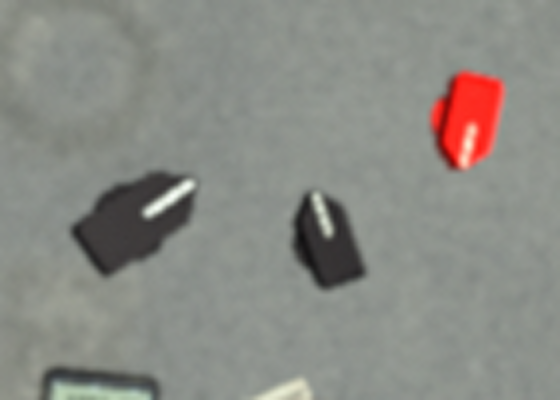

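View pics/cb.png

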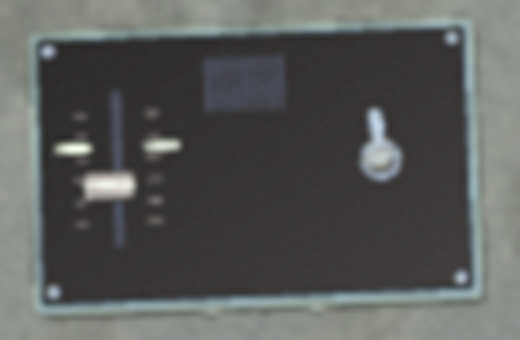

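The crop confirms it: the smaller black knob is at top (402,224), nose pointing up and slightly left. On the unit, the fader cap sits below the long line, and the shaft tongue points up, tilted slightly left. Next I'll take a wrist view over the unit.

```bash
python3 - <<'E'
from h import *
for yaw in (0,np.pi,np.pi/2,-np.pi/2):
    for p in ([.56,.1,.25],[.6,.165,.054],[.466,-.243,.01],[.593,.02,.06]):
        q=arm.inverse_kinematics(p,down(yaw)); print(yaw,p,None if q is None else np.round(q,2))
t=arm.current_t()
arm.move_pose([.54,.13,.26],down(np.pi if arm.inverse_kinematics([.54,.13,.26],down(0)) is None else 0))
print(arm.current_t()-t)
c=arm.calibration('wrist');save('w1',arm.get_image('wrist'));T=np.array(c['cam_to_world']);print(T.round(3))
for l in ['sound_unit','shaft_tip','fader_top','fader_mark']:
    print(l,[(round(d['conf'],2),np.round(T[:3,:3]@d['centre']+T[:3,3],3).tolist()) for d in arm.landmark_of('wrist',l)])
np.savez('w1.npz',**c)
E
```

```text
0 [0.56, 0.1, 0.25] [-0.53  0.5   0.47  1.7  -0.26  1.    0.03]
0 [0.6, 0.165, 0.054] [-0.48  0.8   0.28  1.73 -0.32  0.66 -0.03]
0 [0.466, -0.243, 0.01] [ 0.4   0.76  0.04  2.01 -0.08  0.37  0.51]
0 [0.593, 0.02, 0.06] [-0.26  0.76  0.29  1.81 -0.35  0.63  0.24]
3.141592653589793 [0.56, 0.1, 0.25] [ 0.02  0.48 -0.38  1.69  0.2   1.01  2.72]
3.141592653589793 [0.6, 0.165, 0.054] [-0.04  0.82 -0.46  1.71  0.51  0.73  2.39]
3.141592653589793 [0.466, -0.243, 0.01] [ 0.94  0.91 -0.82  1.99  1.04  0.73  2.6 ]
3.141592653589793 [0.593, 0.02, 0.06] [ 0.21  0.78 -0.47  1.79  0.52  0.69  2.59]
1.5707963267948966 [0.56, 0.1, 0.25] [-0.29  0.46  0.09  1.69 -0.05  0.99  1.39]
1.5707963267948966 [0.6, 0.165, 0.054] [-0.28  0.78 -0.06  1.72  0.07  0.65  1.2 ]
1.5707963267948966 [0.466, -0.243, 0.01] [ 0.61  0.77 -0.27  2.    0.47  0.43  1.54]
1.5707963267948966 [0.593, 0.02, 0.06] [-0.04  0.74 -0.07  1.8   0.08  0.61  1.41]
-1.5707963267948966 [0.56, 0.1, 0.25] [-0.73  0.58  0.82  1.71 -0.48  1.07 -1.33]
-1.5707963267948966 [0.6, 0.165, 0.054] [-0.68  0.88  0.65  1.73 -0.72  0.78 -1.25]
-1.5707963267948966 [0.466, -0.243, 0.01] [ 0.21  0.79  0.33  2.01 -0.59  0.43 -0.57]
-1.5707963267948966 [0.593, 0.02, 0.06] [-0.47  0.84  0.66  1.81 -0.74  0.75 -0.98]
2.1083
[[ 1.     0.002  0.     0.54 ]
 [ 0.002 -0.971 -0.239  0.201]
 [-0.     0.239 -0.971  0.439]
 [ 0.     0.     0.     1.   ]]
sound_unit [(0.94, [0.589, 0.092, 0.001])]
shaft_tip [(0.62, [0.592, 0.019, 0.066])]
fader_top [(0.64, [0.576, 0.162, 0.071])]
fader_mark [(0.87, [0.6, 0.167, 0.046])]
```

View pics/w1.png

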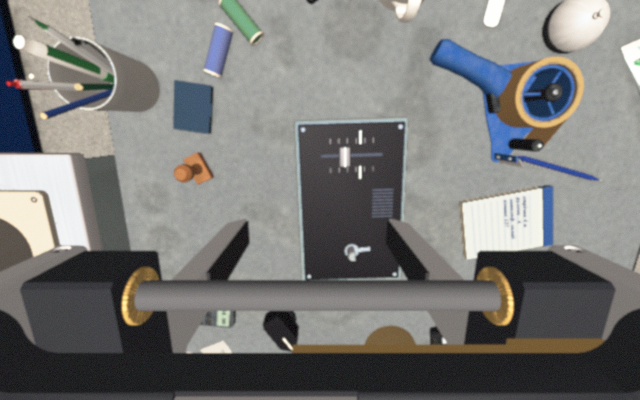

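The wrist view shows the cap at (345,156), the long line's ends at (360,137) and (361,173), the shaft at about (351,253) and its tongue pointing right to about (369,251). I'll enlarge it to measure these.

```bash
python3 - <<'E'
from h import *
im=cv2.imread('pics/w1.png')
a=cv2.resize(im[115:195,300:400],None,fx=7,fy=7,interpolation=cv2.INTER_CUBIC)
b=cv2.resize(im[230:285,310:400],None,fx=7,fy=7,interpolation=cv2.INTER_CUBIC)
cv2.imwrite('pics/wa.png',a);cv2.imwrite('pics/wb.png',b)
E
```

```text
(no output)
```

View pics/wa.png

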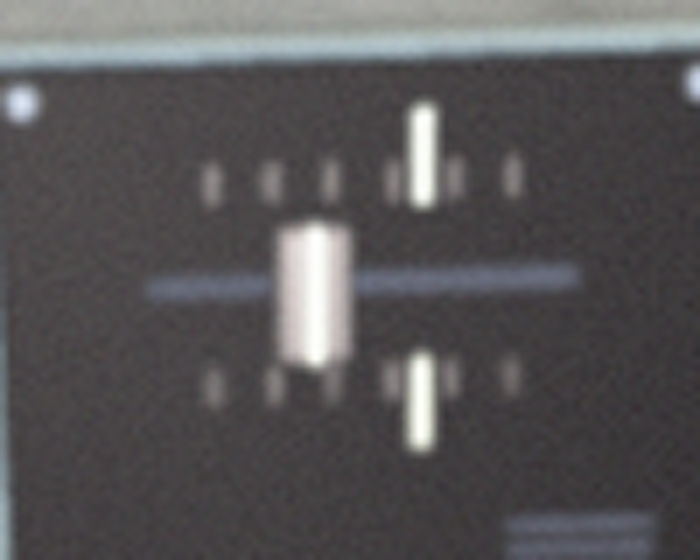

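View pics/wb.png

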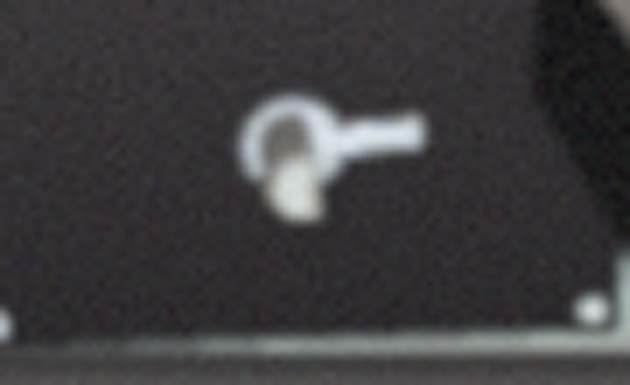

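```bash
python3 - <<'E'
from h import *
c=dict(np.load('w1.npz'))
def g(o,u,v,z): return pix2plane(c,(o[0]+(u+.5)/7-.5,o[1]+(v+.5)/7-.5),z)
A=(300,115);B=(310,230)
P={'m1':g(A,423,155,.045),'m2':g(A,421,400,.045),'s1':g(A,150,290,.045),'s2':g(A,575,275,.045),'cap':g(A,315,294,.068),'sc1':g(A,22,103,.045),
'ring':g(B,290,142,.046),'tong':g(B,423,132,.046),'tip':g(B,294,196,.067),'sc3':g(B,592,309,.045)}
for k,v in P.items(): print(k,v.round(4))
d=P['s2']-P['s1'];print('slot yaw',np.degrees(np.arctan2(d[1],d[0])))
d=P['m1']-P['m2'];print('mark yaw',np.degrees(np.arctan2(-d[0],d[1])))
d=P['tong']-P['ring'];print('tong yaw',np.degrees(np.arctan2(d[1],d[0])),np.linalg.norm(d))
E
```

```text
m1 [0.5987 0.1896 0.045 ]
m2 [0.6002 0.1407 0.045 ]
s1 [0.5448 0.1629 0.045 ]
s2 [0.6301 0.1661 0.045 ]
cap [0.5758 0.1645 0.068 ]
sc1 [0.5194 0.1994 0.045 ]
ring [0.5913 0.0206 0.046 ]
tong [0.6202 0.023  0.046 ]
tip [0.5898 0.0181 0.067 ]
sc3 [ 0.6602 -0.0201  0.045 ]
slot yaw 2.1264948498626226
mark yaw 1.7366584475188467
tong yaw 4.781442852304012 0.02899977512836318
```

```bash
python3 - <<'E'
from h import *
o=down(np.radians(2))
t=arm.current_t()
arm.move_pose([.576,.1645,.10],o)
print(arm.servo_line([.576,.1645,.055],vel=.08,stop_force=8))
arm.clamp(8); print('w',arm.current_gripper_width(),arm.current_ee_pos(),arm.current_contact_force())
arm.servo_line([.5995,.1653,.055],vel=.04)
arm.hold(.2);print(arm.current_ee_pos(),arm.current_contact_force(),arm.current_gripper_width())
arm.release()
arm.servo_line([.5995,.1653,.12],vel=.2)
arm.move_pose([.54,.13,.26],down(0)) 
c=arm.calibration('wrist');save('w2',arm.get_image('wrist'));np.savez('w2.npz',**c)
im=cv2.imread('pics/w2.png')
cv2.imwrite('pics/w2a.png',cv2.resize(im[115:195,300:400],None,fx=7,fy=7,interpolation=cv2.INTER_CUBIC))
print(arm.current_t()-t,arm.current_t())
E
```

```text
False
w 0.013873241232332807 [0.5759563  0.16449043 0.05498735] [-0.01782635  0.57972553  0.22301141]
[0.59981745 0.16530857 0.0550046 ] [ 1.32393316 -0.48328503 -1.21909726] 0.013707327419819023
6.0334 9.3917
```

View pics/w2a.png

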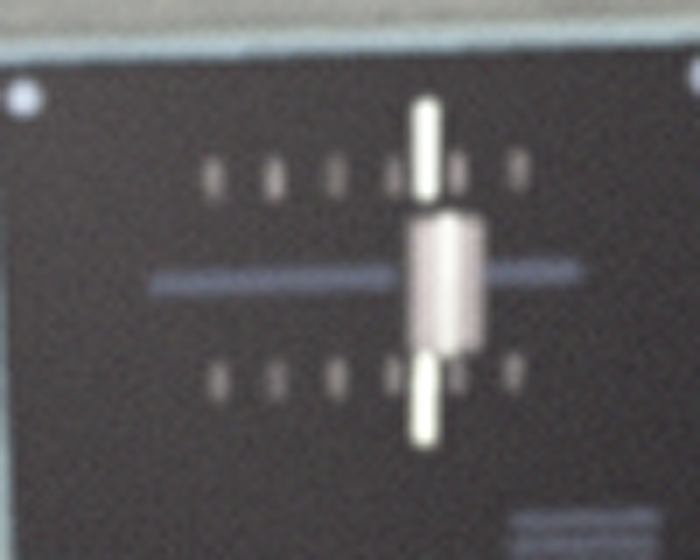

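The cap line is now at crop (450,284) and the long line at (425,273). Some of that gap is parallax, so I'll compute how much.

```bash
python3 - <<'E'
from h import *
c=dict(np.load('w2.npz'))
def g(u,v,z): return pix2plane(c,(300+(u+.5)/7-.5,115+(v+.5)/7-.5),z)
print(g(450,284,.068),g(427,150,.045),g(425,399,.045), g(315,294,.068))
i=arm.get_image('top');save('top1',i);ct=arm.calibration('top')
cv2.imwrite('pics/cb1.png',cv2.resize(cv2.imread('pics/top1.png')[140:200,195:245],None,fx=10,fy=10,interpolation=cv2.INTER_CUBIC))
print('cap over mark expected px in top:',proj(ct,[.5998,.165,.068]),proj(ct,[.5998,.165,.045]))
E
```

```text
[0.6005943  0.16541353 0.068     ] [0.59879165 0.18947692 0.045     ] [0.60024049 0.14001664 0.045     ] [0.575184   0.16352617 0.068     ]
cap over mark expected px in top: [216.39998027 165.04041949] [218.7241939  166.48934436]
```

View pics/cb1.png

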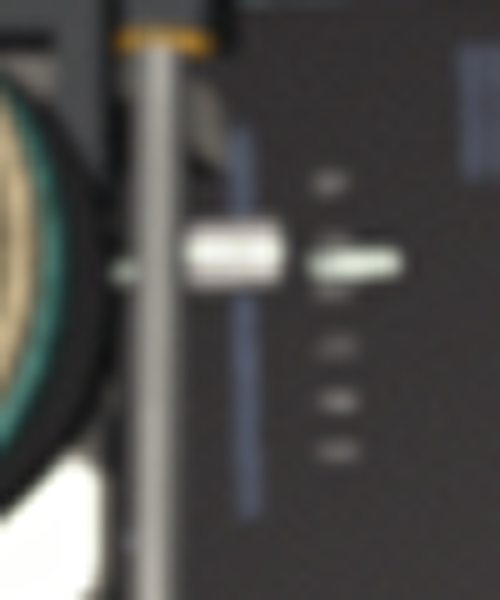

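The fader is within about 1 mm of the line in both views. Next, a wrist view over the knob.

```bash
python3 - <<'E'
from h import *
arm.move_pose([.54,-.23,.2],down(np.pi/2))
c=arm.calibration('wrist');save('w3',arm.get_image('wrist'));T=np.array(c['cam_to_world']);print(T.round(3))
for l in ['knob','knob_nose','knob_seat']:
    print(l,[(round(d['conf'],2),np.round(T[:3,:3]@d['centre']+T[:3,3],3).tolist()) for d in arm.landmark_of('wrist',l)])
np.savez('w3.npz',**c); print(proj(c,[.466,-.243,.034]),arm.current_t())
E
```

```text
[[-0.     0.971  0.238  0.472]
 [ 1.     0.    -0.    -0.228]
 [-0.     0.238 -0.971  0.379]
 [ 0.     0.     0.     1.   ]]
knob [(0.93, [0.48, -0.132, 0.002]), (0.93, [0.537, -0.326, 0.002]), (0.92, [0.467, -0.244, -0.003])]
knob_nose [(0.97, [0.509, -0.319, 0.023]), (0.81, [0.496, -0.233, 0.019]), (0.61, [0.504, -0.166, 0.025])]
knob_seat [(0.79, [0.47, -0.243, 0.013]), (0.78, [0.477, -0.129, 0.02]), (0.68, [0.535, -0.324, 0.014])]
[305.15787261 123.32981588] 11.3917
```

View pics/w3.png

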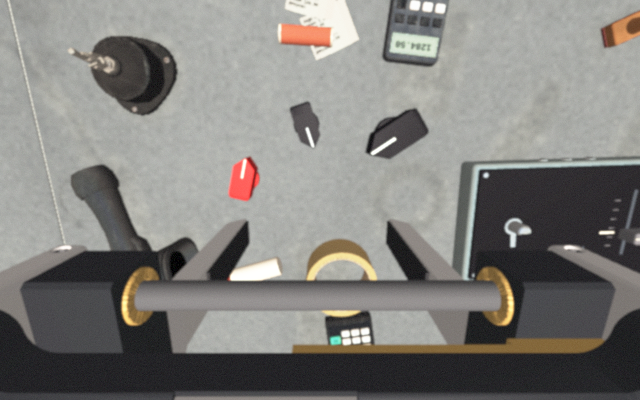

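The knob we want is at (306,124), nose at (312,145). The larger black one is at (397,133) and the red one at (243,179). I'll enlarge and fit the outline.

```bash
python3 - <<'E'
from h import *
im=cv2.imread('pics/w3.png');a=cv2.resize(im[90:160,270:350],None,fx=8,fy=8,interpolation=cv2.INTER_CUBIC);cv2.imwrite('pics/w3a.png',a)
E
```

```text
(no output)
```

View pics/w3a.png

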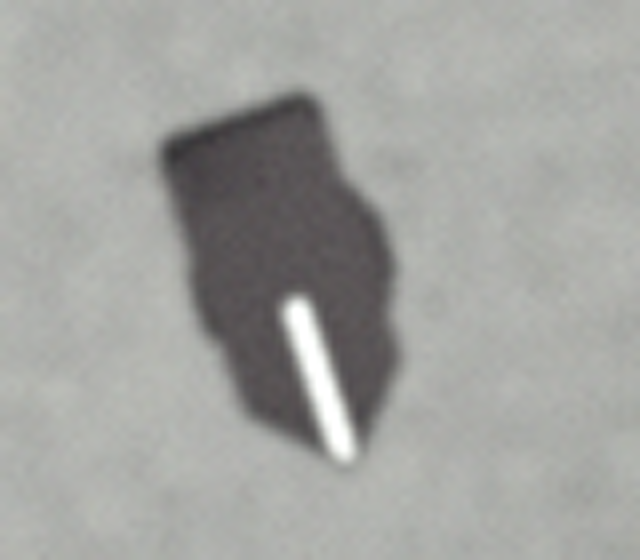

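```bash
python3 - <<'E'
from h import *
c=dict(np.load('w3.npz'))
g=lambda u,v,z=.034: pix2plane(c,(270+(u+.5)/8-.5,90+(v+.5)/8-.5),z)[:2]
TR,TL,SR,SL,N,L0=g(318,98),g(163,148),g(400,352),g(245,407),g(346,465),g(296,303)
ang=lambda d:np.degrees(np.arctan2(d[1],d[0]))
print('yaws',ang(SR-TR),ang(SL-TL),ang(N-L0),ang(N-(TR+TL)/2))
print('len',np.linalg.norm(SR-TR),np.linalg.norm(TR-TL),np.linalg.norm(N-(TR+TL)/2))
y=np.radians(ang(N-(TR+TL)/2));u=np.array([np.cos(y),np.sin(y)])
print('origin from tail',(TR+TL)/2+.024*u,'nose',N-.031*u,'should',(SR+SL)/2-.018*u)
E
```

```text
yaws 18.412398385116305 17.12043742729838 17.1619301251672 17.187045339911524
len 0.03847111674040191 0.02404854498598959 0.052183902036102466
origin from tail [ 0.46791824 -0.24225642] nose [ 0.46522789 -0.24308855] should [ 0.46485822 -0.24279628]
```

```bash
python3 - <<'E'
from h import *
y=np.radians(17.2+90); p=np.array([.4665,-.2428])
arm.move_pose([*p,.09],down(y))
print(arm.servo_line([*p,.0115],vel=.08,stop_force=8), arm.current_ee_pos())
arm.clamp(40); print('w',arm.current_gripper_width(),arm.current_contact_force())
arm.servo_line([*p,.14],vel=.15)
print('w',arm.current_gripper_width(),arm.current_contact_force())
s=np.array([.5915,.0195])
arm.move_pose([*s,.15],down(np.radians(5.5+90)))
print(arm.current_ee_pos(),arm.current_gripper_width(),arm.current_t())
for n in ('wrist','scene','top'):
    c=arm.calibration(n);save('k_'+n,arm.get_image(n));np.savez('k_%s.npz'%n,**c)
    T=np.array(c['cam_to_world'])
    for l in ['knob','knob_nose','knob_seat','shaft_tip']:
        print(n,l,[(round(d['conf'],2),np.round(T[:3,:3]@d['centre']+T[:3,3],3).tolist()) for d in arm.landmark_of(n,l)])
E
```

```text
False [ 0.46680903 -0.24299702  0.01190278]
w 0.025479246430415083 [-0.01530601 -0.24589391 -0.3876308 ]
w 0.025711264920168158 [ 0.24903703  1.06156238 -1.20327833]
[0.5908981  0.01719149 0.14959407] 0.025964820889646176 16.2917
wrist knob [(0.93, [0.536, -0.326, 0.004]), (0.87, [0.479, -0.131, -0.0]), (0.85, [0.588, 0.016, 0.137])]
wrist knob_nose [(0.89, [0.623, 0.025, 0.157]), (0.75, [0.503, -0.163, 0.026]), (0.57, [0.507, -0.318, 0.023])]
wrist knob_seat [(0.89, [0.593, 0.015, 0.151]), (0.69, [0.48, -0.13, 0.021])]
wrist shaft_tip [(0.55, [0.591, 0.019, 0.067]), (0.27, [0.6, 0.164, 0.069])]
scene knob [(0.97, [0.48, -0.134, -0.003]), (0.77, [0.593, 0.02, 0.138]), (0.54, [0.54, -0.326, 0.001])]
scene knob_nose [(0.68, [0.622, 0.02, 0.158]), (0.52, [0.509, -0.315, 0.018])]
scene knob_seat [(0.81, [0.589, 0.02, 0.159]), (0.61, [0.478, -0.129, 0.014]), (0.48, [0.537, -0.327, 0.017])]
scene shaft_tip [(0.65, [0.601, 0.165, 0.066]), (0.42, [0.59, 0.02, 0.068]), (0.35, [0.592, 0.02, 0.14])]
top knob [(0.64, [0.537, -0.325, -0.001]), (0.62, [0.483, -0.135, -0.004])]
top knob_nose [(0.61, [0.508, -0.32, 0.019]), (0.59, [0.502, -0.169, 0.023])]
top knob_seat [(0.86, [0.537, -0.323, 0.013]), (0.66, [0.481, -0.131, 0.021])]
top shaft_tip []
```

View pics/k_wrist.png

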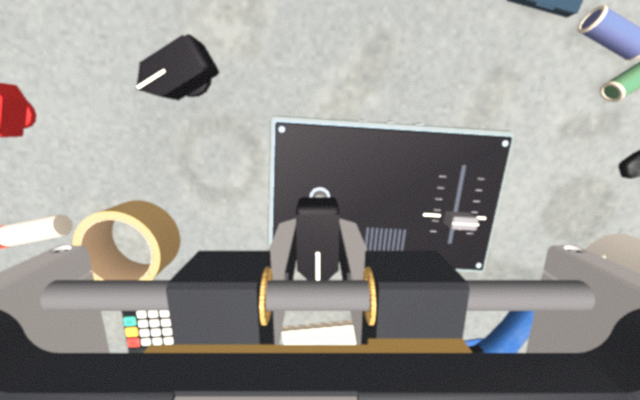

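View pics/k_scene.png

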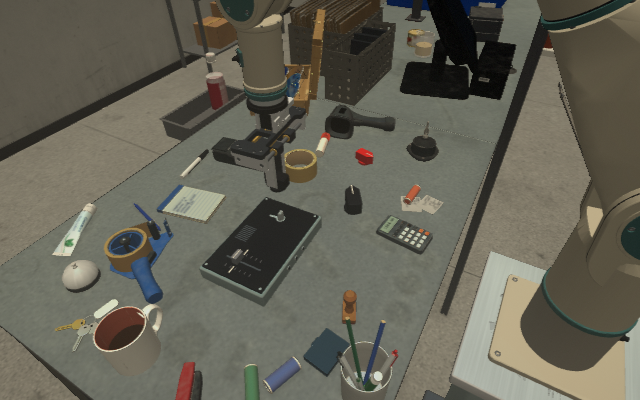

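The knob is gripped, tail at about (318,205) and nose line at (318,265) in the wrist view. I'll compare that with the projected model to find its offset in the jaws.

```bash
python3 - <<'E'
from h import *
c=dict(np.load('k_wrist.npz'))
e=arm.current_ee_pos();Rm=R.from_rotvec(arm.current_orientation()).as_matrix();print(e,arm.current_t())
yw=np.arctan2(Rm[1,1],Rm[0,1])-np.pi/2;print(np.degrees(yw))
im=cv2.imread('pics/k_wrist.png');S=8;o=(270,175)
a=cv2.resize(im[o[1]:o[1]+75,o[0]:o[0]+95],None,fx=S,fy=S,interpolation=cv2.INTER_CUBIC)
T=np.array(c['cam_to_world'])
u=np.array([np.cos(yw),np.sin(yw),0]);v=np.array([-u[1],u[0],0])
b=np.array([e[0],e[1],e[2]-.0119])
def pt(x,y,z):
    q=proj(c,b+u*x+v*y+[0,0,z]);return tuple(int(round((q[i]-o[i]+.5)*S-.5)) for i in (0,1))
for p,q in [((-.024,-.013,.034),(-.024,.013,.034)),((-.024,-.013,.008),(-.024,.013,.008)),((-.024,-.013,.034),(.018,-.013,.034)),((-.024,.013,.034),(.018,.013,.034))]:
    cv2.line(a,pt(*p),pt(*q),(0,255,0),1)
# shaft tip circle predicted
for k in np.linspace(0,2*np.pi,40):
    q=proj(c,[.5915+.008*np.cos(k),.0195+.008*np.sin(k),.067]);cv2.circle(a,tuple(int((q[i]-o[i]+.5)*S) for i in (0,1)),2,(0,0,255),-1)
cv2.imwrite('pics/kw.png',a)
E
```

```text
[0.59148439 0.01956428 0.14999606] 17.0417
5.507643109412895
```

View pics/kw.png

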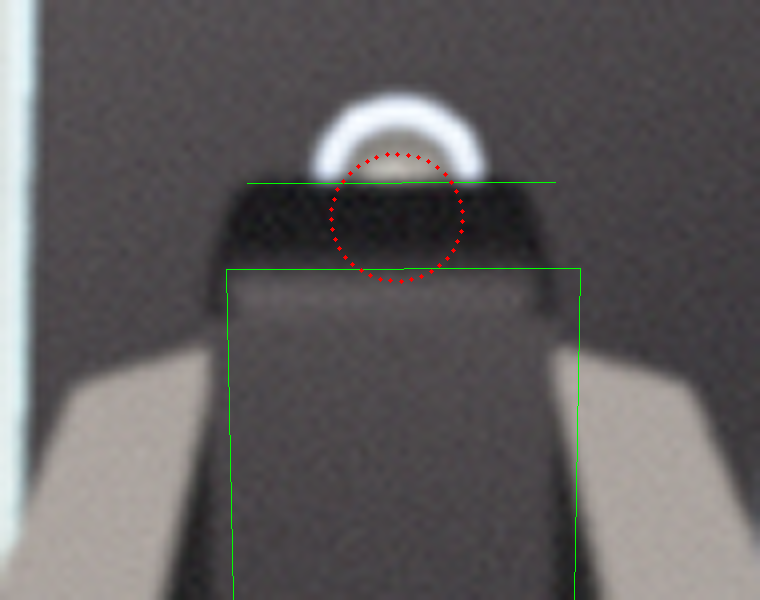

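The arm had not settled when that picture was taken, so I'll retake it.

```bash
cat > ov.py <<'E'
from h import *
def overlay(name,dz=.0119,s=(.5915,.0195)):
    c=arm.calibration('wrist');e=arm.current_ee_pos();Rm=R.from_rotvec(arm.current_orientation()).as_matrix()
    im=arm.get_image('wrist')[:,:,::-1];S=8;o=(270,175)
    yw=np.arctan2(Rm[1,1],Rm[0,1])-np.pi/2;print(e,np.degrees(yw),arm.current_t())
    a=cv2.resize(np.ascontiguousarray(im[o[1]:o[1]+75,o[0]:o[0]+95]),None,fx=S,fy=S,interpolation=cv2.INTER_CUBIC)
    u=np.array([np.cos(yw),np.sin(yw),0]);v=np.array([-u[1],u[0],0]);b=np.array([e[0],e[1],e[2]-dz])
    f=lambda P:tuple(int(round((proj(c,P)[i]-o[i]+.5)*S-.5)) for i in (0,1))
    pt=lambda p:f(b+u*p[0]+v*p[1]+[0,0,p[2]])
    for p,q in [((-.024,-.013,.034),(-.024,.013,.034)),((-.024,-.013,.008),(-.024,.013,.008)),((-.024,-.013,.034),(.018,-.013,.034)),((-.024,.013,.034),(.018,.013,.034))]:
        cv2.line(a,pt(p),pt(q),(0,255,0),1)
    for k in np.linspace(0,2*np.pi,40):
        cv2.circle(a,f([s[0]+.008*np.cos(k),s[1]+.008*np.sin(k),.067]),2,(0,0,255),-1)
        cv2.circle(a,f([s[0]+.0105*np.cos(k),s[1]+.0105*np.sin(k),.046]),2,(255,0,255),-1)
    cv2.imwrite('pics/'+name+'.png',a)
E
python3 -c "
from ov import *
overlay('kw2')"
```

```text
[0.59148439 0.01956428 0.14999606] 5.507643109412895 17.0917
```

View pics/kw2.png

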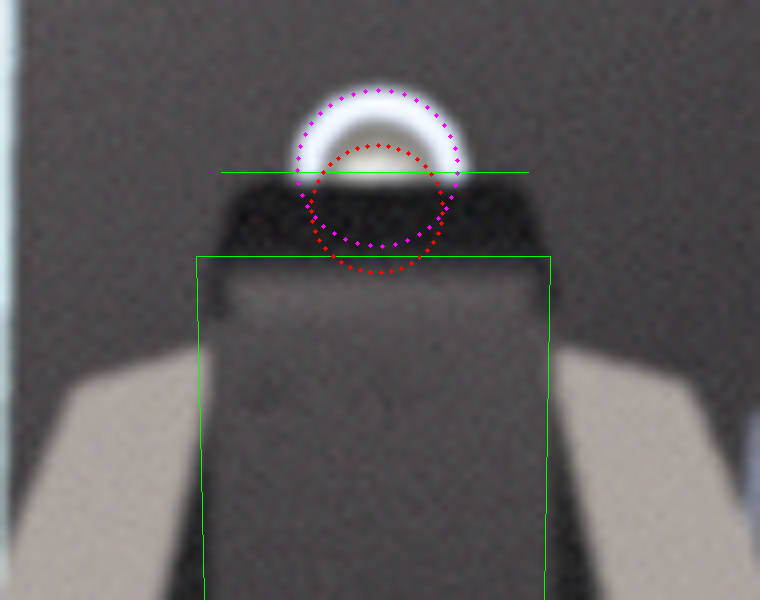

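Sideways alignment is within about 0.3 mm. The knob sits roughly 1 mm forward in the jaws, so I'll shift x by −1.2 mm and lower it with force stops.

```bash
python3 - <<'E'
from h import *
s=[.5903,.0194]
arm.servo_line([*s,.086],vel=.1); arm.hold(.3)
f0=np.array(arm.current_contact_force());print(arm.current_ee_pos(),f0)
r=arm.servo_line([*s,.0635],vel=.03,stop_force=12); arm.hold(.3)
print(r,arm.current_ee_pos(),np.array(arm.current_contact_force())-f0,arm.current_wrist_torque(),arm.current_gripper_width(),arm.current_t())
save('k3w',arm.get_image('wrist'));save('k3s',arm.get_image('scene'))
a=cv2.imread('pics/k3s.png');cv2.imwrite('pics/k3sa.png',cv2.resize(a[130:310,190:350],None,fx=3.3,fy=3.3,interpolation=cv2.INTER_CUBIC))
E
```

```text
[0.59063521 0.01944003 0.0865206 ] [-0.38752817 -0.44659013 -0.91392399]
False [0.59141882 0.01951501 0.06359865] [ 5.73822328  0.54743547 -1.74741826] [ 0.11029986 -1.34528653  0.04323172] 0.025728663270191642 19.3833
```

View pics/k3sa.png

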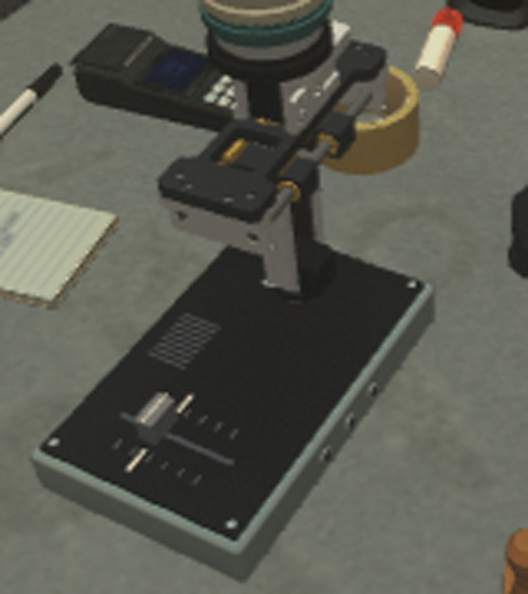

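View pics/k3w.png

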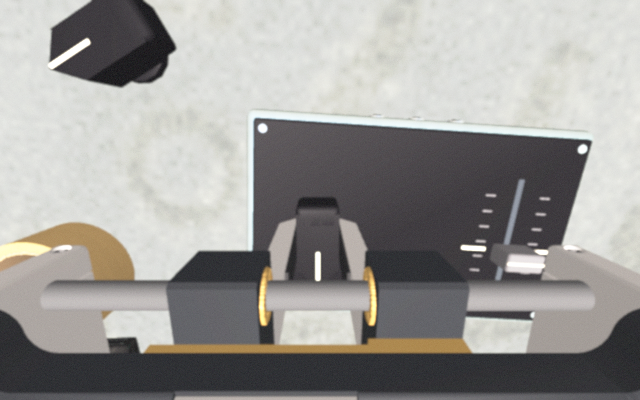

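The knob is sliding onto the shaft and the fader is still at the line. The +5.7 N sideways force says my x shift was slightly too much, so I'll relax it and press in.

```bash
python3 - <<'E'
from h import *
f0=np.array([-.39,-.45,-.91])
arm.servo_line([.5917,.0195,.0635],vel=.02); arm.hold(.2)
print(arm.current_ee_pos(),np.array(arm.current_contact_force())-f0)
for z in (.0615,.0595,.058,.0565,.055):
    r=arm.servo_line([.5917,.0195,z],vel=.02,stop_force=25); arm.hold(.3)
    f=np.array(arm.current_contact_force())-f0
    print(z,r,np.round(arm.current_ee_pos(),4),f.round(2),round(arm.current_gripper_width(),4),arm.current_t())
    if r or f[2]>16: break
E
```

```text
[0.59155853 0.01949674 0.06352119] [ 3.11600307  0.1174683  -0.79653319]
0.0615 False [0.5916 0.0195 0.0619] [1.21 0.34 6.15] 0.0262 20.4833
0.0595 False [0.5916 0.0195 0.0601] [1.05 0.39 8.03] 0.0257 21.0333
0.058 False [0.5916 0.0195 0.0588] [ 0.57 -0.05  9.18] 0.0255 21.5833
0.0565 False [0.5917 0.0195 0.0582] [-0.42  0.88 15.28] 0.0258 22.1333
0.055 False [0.5918 0.0195 0.058 ] [-3.55  1.1  25.05] 0.0256 22.6833
```

The force followed the spring from about 6 to 10 N and then hit the hard stop, so the knob is seated and fully pressed. I'll ease off to about 15 N and check.

```bash
python3 - <<'E'
from ov import *
arm.servo_line([.5917,.0195,.0563],vel=.02); arm.hold(.5)
print(arm.current_ee_pos(),np.array(arm.current_contact_force())-[-.39,-.45,-.91],arm.current_gripper_width())
overlay('f1',dz=.0112)
save('f_w',arm.get_image('wrist'));save('f_s',arm.get_image('scene'))
for n in('wrist','scene'):
    T=np.array(arm.calibration(n)['cam_to_world'])
    for l in ['knob_seat','knob_nose','fader_top','fader_mark']:
        print(n,l,[(round(d['conf'],2),np.round(T[:3,:3]@d['centre']+T[:3,3],3).tolist()) for d in arm.landmark_of(n,l)])
a=cv2.imread('pics/f_s.png');cv2.imwrite('pics/f_sa.png',cv2.resize(a[200:290,210:330],None,fx=6,fy=6,interpolation=cv2.INTER_CUBIC))
E
```

```text
[0.59168594 0.01951255 0.058153  ] [-0.99854037 -0.4896299  18.30340248] 0.02577066356478783
[0.59168594 0.01951255 0.058153  ] 5.491154538398989 23.4833
wrist knob_seat [(0.84, [0.595, 0.02, 0.06]), (0.83, [0.48, -0.132, 0.021])]
wrist knob_nose [(0.91, [0.623, 0.024, 0.067]), (0.83, [0.505, -0.163, 0.029])]
wrist fader_top [(0.94, [0.597, 0.164, 0.071])]
wrist fader_mark [(0.68, [0.597, 0.164, 0.047])]
scene knob_seat [(0.9, [0.477, -0.132, 0.019]), (0.7, [0.536, -0.327, 0.015]), (0.55, [0.587, 0.022, 0.065])]
scene knob_nose [(0.63, [0.51, -0.316, 0.019]), (0.62, [0.5, -0.164, 0.028]), (0.5, [0.621, 0.024, 0.071])]
scene fader_top [(0.44, [0.599, 0.165, 0.07])]
scene fader_mark []
```

View pics/f_sa.png

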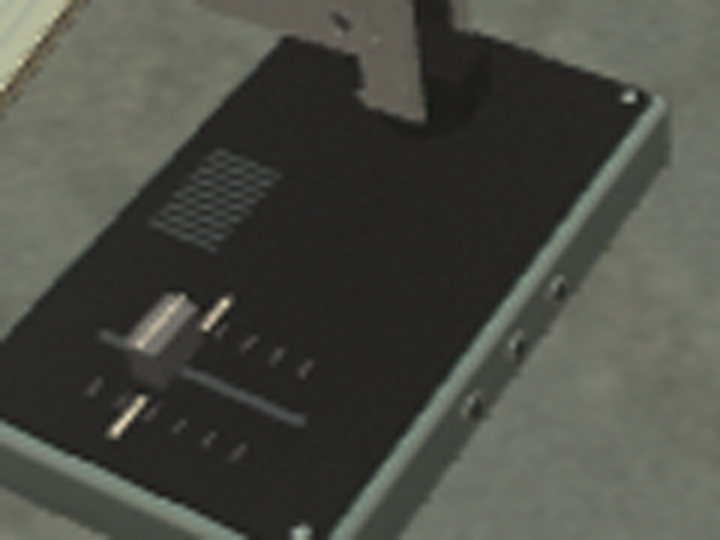

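View pics/f1.png

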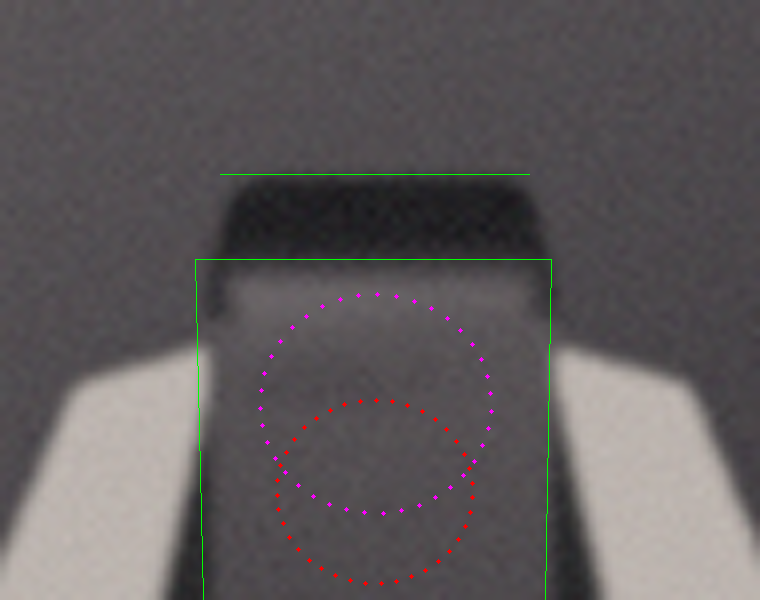

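The knob is down at the panel, aligned and held, with about 18 N of push. The fader cap is over the long line. I'm handing in.

```bash
python3 -c "
from h import *
arm.close_job()"
```

```text
the job is handed in; nothing more can be done
```

I handed the job in at about 24 s on the robot clock, with the arm still gripping the knob and holding it pressed in. No verdict is reported.

- **Fader:** I gripped the cap and slid it to the long line. Two camera views put it within about 1 mm of the line, and it was still there in the last pictures.
- **Knob:** I took the smaller black knob and turned it from about 17° to 5.5° to match the shaft's flat, which I measured at 4.8° (wrist) to about 6.5° (top). It slid down with no vertical resistance, so the flats lined up.
- **Pressed in:** Pushing down, the force rose from about 6 to 9 N as the spring compressed, then climbed sharply at the hard stop. At hand-in, the push was about 18 N with a 40 N grip command. The fingers stood at z = 0.0582, about where a fully pressed knob should be.
- **Disagreements:** My first x correction for the knob was too large and gave a 5.7 N sideways force, so I moved back before pressing. The knob's seat position from the cameras varied by ±4 mm, which is the detectors' stated accuracy.
- **Bystanders:** Nothing touched them that I could see, but I did not measure their positions again at the end.

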